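# Swing out the drying bar and hang the headband over it

### The arm

A 7-joint arm with a two-finger parallel gripper is mounted at the origin on the work surface. World frame = base frame: x ahead of the robot, y to its left, z up, the work surface at z = 0. Lengths are in mm, angles in rad, forces in N, time in s.
With the tool pointing down it reaches from about 350 to 900 mm from the base axis. Payload 19.9 kg.
Tool frame: the origin (TCP) lies at the centre of the arm's flange, where the gripper is bolted on; the fingertips stand 199 mm ahead of it and the grasp point (between the pads) lies 180 mm ahead of it; z points along the fingers, y is the line along which they close (so a half turn about z gives the same grasp; the last joint's range is limited). The gripper opens to 94 mm and grips with 3 to 60 N. Pads are 16 mm wide; open, the fingers measure 119 mm over their backs; the gripper's body (75 mm by 177 mm) begins 78 mm behind the grasp point.
Start: joints at [-1.266, 0.417, -0.01, 1.614, 0.005, 1.111, -0.053], TCP at [211.83, 588.002, 404.625] pointing down, gripper open.
Joint ranges: [-2.81, 2.81], [-0.39, 2.02], [-1.27, 1.25], [0.06, 2.57], [-1.19, 4.33], [0.19, 2], [-2.82, 2.82]. Speed limits (rad/s): [1.89, 1.89, 2.39, 2.39, 3.01, 3.01, 3.01].

### API

Orientations are given as a unit quaternion [x, y, z, w].
In Python, from plant import ctrl, viewer, workorder gives the robot as it stands. The module is installed in compiled form; this text tells all that it offers.
- The arm moves only by the tool apply_moves, never from a script. Its arguments are lists of equal length, an entry for each row: "translation": the shift along the tool's x, y, z as a fraction of full scale, a list of three; "twist": the turn, a rotation vector about the tool's x, y, z as a fraction of full scale, a list of three; "grip": the opening, from 0 (shut) to 1 (fully open). A call has 1 to 12 rows; each row shifts and turns the commanded pose from where the row before left it, along the tool's axes as they then stand; what a row does not reach is not made up. Full scale, the value 1, is 20 mm for a shift and 5 degrees for a turn. A row lasts 1/10 s, in which the tool goes at most 50 mm and 8.59 degrees, less where a joint would pass 70% of its speed; a pose out of reach is approached as far as the arm can. A call with a number of a shift or a turn outside -1 to 1 is refused whole. A call with a gripper value outside its range is refused whole. The fingers move at their own pace and stop on an object; "squeeze" is the grip in N (left out, the last holds). Time passes only in rows, so rows that do not move let the fingers close. It gives the time, the measured TCP pose, the force, the opening and the grip force at its end, in the units of the state.
- ctrl.get_state(): the state, without advancing time (a new reading comes with each control period).
- viewer.camera(name): name is "side" or "top"; returns a dict with "image" (400x640x3 uint8, blue, green, red), "z_map" (400x640 float32, mm along the optical axis (not along the pixel's ray), 0 where there is no reading), "intrinsics" (3x3 intrinsics, pixels), "k1" (the pictures are not rectified: a ray, as slopes to the right and down, at radius r is drawn at 1 + k1 r^2 times it, then the intrinsics apply), "rvec" (rotation vector, rad) and "tvec" (3), from world to camera coordinates, as OpenCV has them. Camera axes: x right, y down, z forward; pixel columns grow to the right and rows downward; lengths in mm; the calibration is good to about 2 mm. A picture is of the moment at which its call begins.
- workorder.close_job(): hands the job in; it is judged then, once.
Trained networks look in a picture, given as the dict that the camera call returned (one of the last four; its "shot" number tells which), for a name from the list of things; names that differ only in an ending like _2 or _b are one class to them, and where a whole thing is asked for, a point or a joint stands for the part that bears it (a point fixed in the world has none). Each returns a list of dicts, best first, with "confidence" (0 to 1); they miss things now and then, are a little off and sometimes report something else, mostly with a low value. They report only what shows in the picture. A call takes as long as a camera call. They do not tell look-alikes from the thing itself.
- viewer.boxes_of(picture, target): "at" ([x, y, z] in mm, in world coordinates, good to about 4 mm: the middle of the surface that is visible of it).
- viewer.spot_point(picture, target): "at" ([x, y, z] in mm, in world coordinates, good to about 4 mm: a listed point, or the origin of a listed thing).
The state is a dict: "time_s": time; "joint_pos": joint angles; "dq": joint speeds; "tau": joint torques, N m; "tool_pos": TCP position; "tcp_rot": TCP orientation; "ft_force": force on the tool from outside, world axes, zero at the start; "moment": the same for the moment, N m; "gripper_width": finger opening in mm; "gripper_force": force on a finger pad.
Only numpy, scipy, OpenCV 4.12 (cv2) and the standard library are available. Lean on these libraries where they do the work, as an engineer would, in place of code of your own. Each camera call takes 0.05 s, during which the arm holds its last target. There are 200 camera calls.

### The job

First swing the drying bar on the white stand out from where it is parked, as far as it goes (to its stop). Then lift the hard plastic headband off the turntable and hang it astride the middle of the bar, one leg each side, level, with the crown resting on the bar; set it down on the bar rather than dropping it, let go, and leave the bar fully out and the other things on the ledge and tray undisturbed.

Things in the scene. Friction and masses are not known exactly. Their poses are not given: they have to be found in the camera images.
- headband_knot (a point): Centre of the white knot of the moulded bow on the headband's crown: a block 24 x 24 mm, 34 mm tall, centre 123 mm above the leg tips and 21 mm above the crown's underside. Pinch it from above across the band, along x. Red bow loops, 16 mm wide, reach 43 mm either way along y. Axes: x along the band's width (to lie along the bar when hung), y from leg to leg, z up.
- headband_crown (a point): Middle of the underside of the headband's crown, the face that is to rest on the bar; 102 mm above the leg tips. Same axes as the knot.
- bar (a joint): Angle of the swinging bar about its upright pivot, rad: 0 fully parked over the stand's base; grows to 1.571 at the stop, fully out. Seen from above it swings out counter-clockwise. Moderately stiff (about 1 N at the knob); stays where it is left. The parked bar starts at 0 to 0.35.
- bar_pivot (a point): Point on the upright pivot axis at the bar's centre line, 135 mm above the ledge. Axes of the fixed stand: the parked bar points along +y, fully out along -x, z up. White base 100 x 245 x 14 mm; a thin white splash screen 100 mm high stands 52 mm to the +x side, parallel to y. A black collar, radius 14 mm, tops the pivot, 12 mm above the bar's centre line.
- bar_mid (a point): Middle of the steel bar, on its centre line, 85 mm from the pivot axis; the bar is 12 mm in diameter. Axes: y along the bar outwards from pivot to tip, z up.
- bar_knob (a point): Grip height on the black upright knob at the free end of the bar, 170 mm from the pivot axis: a cylinder 18 mm in diameter, its top 42 mm above the bar's centre line. This point lies on the knob's axis 28 mm above the bar's centre line. Can be pinched from above and led round; it may turn between the fingers.
- turntable: Grey plastic turntable, disc 164 mm in diameter, top 24 mm above its origin (underside centre), standing in the tray; the disc turns fairly freely.
- tray: Fixed square stainless tray 380 x 380 mm, rim 20 mm high, floor 3 mm thick; origin under its centre.
- finger_bowl: White ceramic finger bowl, empty, 94 mm across, 42 mm high, on the tray; leave alone. Origin under its centre.
- toe_separator: Pale blue toe separator, 90 x 26 x 36 mm, on the tray; leave alone. Origin under its centre.
- buffer_block: Wooden buffer block, 90 x 28 x 28 mm, on the tray; leave alone. Origin under its centre.
- nail_brush: Black plastic nail brush with a bow handle, 90 x 36 x 44 mm, on the tray; leave alone. Origin under its centre.
- polish_a: Red polish bottle, 30 mm across, 72 mm high, on the ledge; leave alone. Origin under its centre.
- polish_b: Blue polish bottle, 30 mm across, 72 mm high, on the ledge; leave alone. Origin under its centre.
- headband: Hard red plastic hair headband (70 to 120 g) standing arch-up on its two white leg tips on the turntable: an upside-down U, band 22 mm wide and 4 mm thick, 106 mm high to the top of the band (140 mm with the bow), 130 mm over the leg tips, about 102 mm clear between them. Origin midway between the undersides of the leg tips; same axes as the knot.
Things that resemble listed ones, but are neither listed nor needed, are in the scene too. What is shaped like the headband but purple is not meant.

How it is judged:
By the outcome, as a careful person would: the job done as asked, in the order asked, and still so for the second after the job is handed in, with the robot touching nothing.
It also fails if it takes over 62 s, if anything falls off the work surface, if the arm or the gripper's body presses on something with over 40 N, if the wrist force passes 120 N, or if a joint passes its speed limit or range.

## Working session

There is one attempt and no reset: what is moved stays moved. The work goes in short steps, Python scripts to look and compute and a tool call to move; the robot and the scene stay as the last step left them, time stands still between calls to the robot, and variables do not carry over. Pictures are saved under pics/ and viewed, at most 10 in all, crops included, and the job is handed in when it is done.

Besides the shell and the picture viewer there is one more tool, called after ">>>" as name(argument=value, ...), one argument or row to a line, values as JSON. apply_moves: Moves the arm, as the interface text tells. Shift numbers are shares of 20 mm and turn numbers shares of 5 degrees, none past 1 either way. Its arguments: {"type":"object","properties":{"translation":{"type":"array"},"twist":{"type":"array"},"grip":{"type":"array"},"squeeze":{"type":"number"}},"required":["translation","twist","grip"]}

```bash
mkdir -p pics; cat > h.py <<'E'
import numpy as np, cv2
from plant import ctrl, viewer, workorder
def world(p,u,v,r=2):
    K=p["intrinsics"];z=p["z_map"][v-r:v+r+1,u-r:u+r+1];z=np.median(z[z>0])
    d=np.array([(u-K[0][2])/K[0][0],(v-K[1][2])/K[1][1]]);s=d.copy()
    for _ in range(20): s=d/(1+p["k1"]*(s@s))
    R=cv2.Rodrigues(np.array(p["rvec"],float))[0]
    return R.T@(np.array([s[0]*z,s[1]*z,z])-np.array(p["tvec"]).ravel())
def pix(p,X):
    R=cv2.Rodrigues(np.array(p["rvec"],float))[0];c=R@np.array(X,float)+np.array(p["tvec"]).ravel()
    s=c[:2]/c[2];s=s*(1+p["k1"]*(s@s));K=p["intrinsics"]
    return np.round([K[0][0]*s[0]+K[0][2],K[1][1]*s[1]+K[1][2]]).astype(int)
E
python3 - <<'E'
from h import *
s=ctrl.get_state();print(s["time_s"],np.round(s["tool_pos"],1),np.round(s["tcp_rot"],4),s["gripper_width"])
for n in("top","side"):
    p=viewer.camera(n);cv2.imwrite(f"pics/{n}0.png",p["image"])
    R=cv2.Rodrigues(np.array(p["rvec"],float))[0];print(n,np.round(-R.T@np.array(p["tvec"]).ravel()),np.round(R[2],2))
    for t in("headband_knot","headband_crown","headband","bar_pivot","bar_mid","bar_knob","turntable","tray","finger_bowl","nail_brush","polish_a"):
        for d in viewer.spot_point(p,t)[:3]: print(t,np.round(d["at"]),round(d["confidence"],2),pix(p,d["at"]))
E
```

```text
0.0 [211.8 587.9 404. ] [ 1.720e-01  9.851e-01 -6.000e-04 -1.000e-04] 94.18857980230547
top [ 414.   27. 1292.] [ 0.06 -0.02 -1.  ]
headband_knot [ 616. -128.  149.] 0.75 [368 159]
headband_knot [ 244. -368.  122.] 0.73 [451 297]
headband_crown [ 242. -370.  100.] 0.67 [449 297]
headband_crown [ 615. -128.  128.] 0.55 [367 160]
headband [ 244. -369.   -1.] 0.95 [438 291]
headband [ 614. -131.   31.] 0.91 [363 166]
bar_pivot [591. 222. 137.] 0.81 [238 166]
bar_pivot [462. -52.   4.] 0.69 [335 217]
bar_mid [576. 304. 134.] 0.55 [208 171]
bar_knob [554. 382. 167.] 0.69 [175 176]
turntable [ 615. -126.    2.] 0.61 [361 167]
turntable [349. 258.  -2.] 0.23 [231 253]
tray [ 555. -174.    4.] 0.84 [376 187]
finger_bowl [ 440. -286.    4.] 0.58 [412 226]
nail_brush [ 670. -298.    4.] 0.69 [417 151]
nail_brush [574. 307. 136.] 0.39 [207 171]
polish_a [349. 261.  -0.] 0.56 [230 253]
side [ 402. -870.  640.] [ 0.06  0.87 -0.49]
headband_knot [ 615. -130.  149.] 0.64 [395 237]
headband_knot [ 244. -370.  127.] 0.57 [196 334]
headband_crown [ 243. -368.  102.] 0.88 [198 344]
headband [ 239. -368.   -1.] 0.91 [202 386]
headband [ 611. -126.   27.] 0.81 [387 281]
bar_pivot [595. 217. 135.] 0.94 [362 174]
bar_mid [577. 305. 135.] 0.56 [352 162]
turntable [ 619. -128.    5.] 0.69 [389 289]
turntable [ 670. -297.    3.] 0.58 [433 347]
tray [ 557. -170.    1.] 0.97 [365 304]
finger_bowl [ 442. -282.    4.] 0.71 [316 343]
nail_brush [ 670. -296.    1.] 0.81 [432 347]
nail_brush [ 614. -128.   27.] 0.26 [388 282]
polish_a [346. 264.   0.] 0.76 [276 208]
polish_a [360. 134.   0.] 0.54 [280 231]
```

View pics/top0.png

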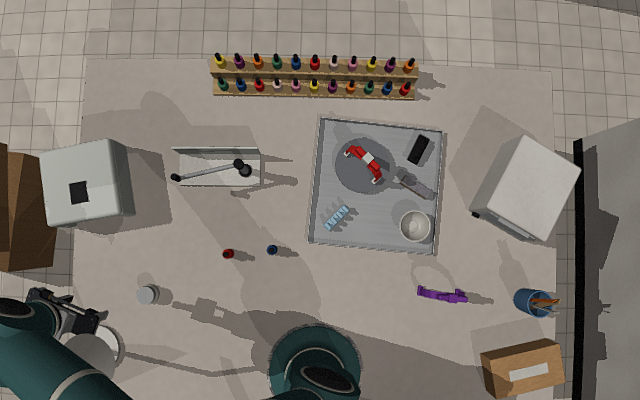

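View pics/side0.png

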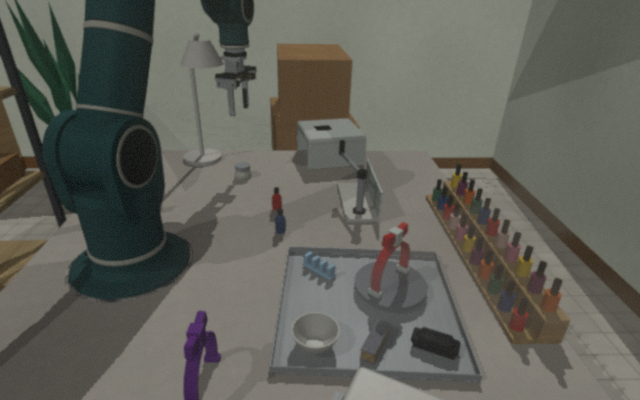

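The red headband on the turntable at top (367,160) / side (395,237) is the target. The purple look-alike at top (445,296) / side (197,334) stands on the ledge and is not meant. The bar runs from its pivot at top (238,166) to its knob at (175,177). The red nail brush and bottles are not near either. Next is a close crop, plus the yaws.

```bash
python3 - <<'E'
from h import *
p=viewer.camera("top");im=p["image"]
a=cv2.resize(im[130:205,325:425],None,fx=5,fy=5,interpolation=cv2.INTER_CUBIC);b=cv2.resize(im[135:210,160:275],None,fx=5,fy=5,interpolation=cv2.INTER_CUBIC)
cv2.imwrite("pics/crop.png",cv2.resize(np.vstack([np.hstack([a,np.zeros((375,75,3),np.uint8)]),b]),(460,600)))
def cloud(u0,u1,v0,v1):
    return np.array([np.r_[world(p,u,v,0),im[v,u]] for v in range(v0,v1) for u in range(u0,u1) if p["z_map"][v,u]>0])
c=cloud(335,405,140,190);c=c[np.hypot(c[:,0]-615,c[:,1]+128)<80]
def pca(q,n):
    m=q[:,:2].mean(0);w,V=np.linalg.eigh(np.cov((q[:,:2]-m).T));v=V[:,1];print(n,len(q),m.round(1),(q[:,:2].min(0)).round(),q[:,:2].max(0).round(),"ang",np.degrees(np.arctan2(v[1],v[0])).round(1)%180,np.sqrt(w).round(1),"z",np.percentile(q[:,2],[5,50,95]).round())
for lo,hi in((60,200),(135,155),(155,185)): pca(c[(c[:,2]>lo)&(c[:,2]<hi)],f"hb{lo}")
red=c[(c[:,5]>90)&(c[:,3]<80)&(c[:,2]>40)];pca(red,"red")
s=cloud(160,275,140,195)
q=s[(s[:,2]>85)&(s[:,2]<112)&(s[:,0]>620)];pca(q,"screen")
q=s[(s[:,2]>8)&(s[:,2]<22)];pca(q,"base"); 
x,y,an=cv2.minAreaRect(q[:,:2].astype(np.float32));print(x,y,an)
q=s[(s[:,2]>128)&(s[:,2]<152)];pca(q,"bar")
q=s[(s[:,2]>165)];pca(q,"knobtop")
E
```

```text
hb60 431 [ 612.7 -125.4] [ 566. -177.] [664. -75.] ang 46.4 [ 6.3 33.4] z [ 93. 158. 169.]
hb135 41 [ 609.3 -121.4] [ 583. -158.] [647. -93.] ang 46.8 [ 3.4 26. ] z [137. 147. 154.]
hb155 229 [ 615.1 -125.3] [ 585. -159.] [647. -93.] ang 45.9 [ 6.  22.3] z [158. 166. 170.]
red 295 [ 612.9 -125.2] [ 566. -174.] [666. -77.] ang 45.9 [ 5.7 38.2] z [ 92. 131. 169.]
screen 231 [646.8 297.1] [642. 178.] [651. 422.] ang 90.6 [ 1.8 73.2] z [ 87.  98. 104.]
base 2188 [597.9 298.7] [546. 136.] [649. 467.] ang 88.8 [30.1 72.2] z [10. 14. 19.]
(596.0410766601562, 301.0154724121094) (102.25688171386719, 331.42779541015625) 0.9547238349914551
bar 351 [578.9 284.8] [546. 208.] [611. 387.] ang 104.3 [ 5.1 56. ] z [135. 141. 149.]
knobtop 47 [554.  383.9] [546. 376.] [563. 394.] ang 56.0 [4.6 5.2] z [169. 176. 178.]
```

View pics/crop.png

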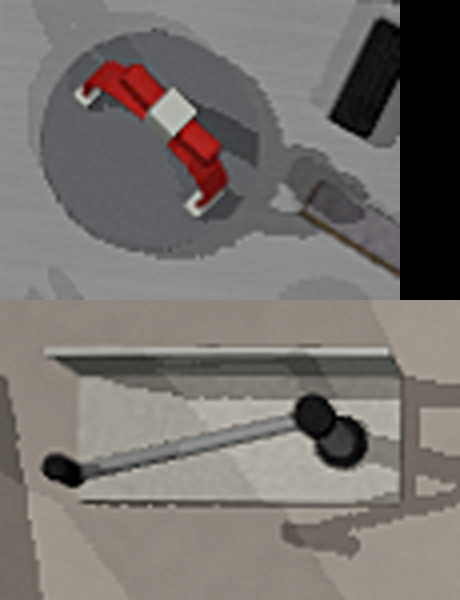

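The crop confirms the choice: a red band with a white knot at top (367,160), leg line about 46° in world, with the knot free to pinch. The stand is aligned with the world axes, pivot ≈ (595,219), and the bar is about 13° out. I'll turn the tool to align with the world axes and go above the knob.

>>> apply_moves(
  translation=[
    [0, 0, 0],
    [0, 0, 0],
    [0, 0, 0],
    [0, 0, 0],
    [-0.95, -0.57, 0],
    [-0.95, -0.57, 0],
    [-0.95, -0.57, 0],
    [-0.95, -0.57, 0],
    [-0.95, -0.57, 0],
    [-0.95, -0.57, 0],
    [-0.95, -0.57, 0],
    [-0.95, -0.57, 0],
  ],
  twist=[
    [0, 0, -0.99],
    [0, 0, -0.99],
    [0, 0, -0.99],
    [0, 0, -0.99],
    [0, 0, 0],
    [0, 0, 0],
    [0, 0, 0],
    [0, 0, 0],
    [0, 0, 0],
    [0, 0, 0],
    [0, 0, 0],
    [0, 0, 0],
  ],
  grip=[1, 1, 1, 1, 1, 1, 1, 1, 1, 1, 1, 1],
)

```text
time_s: 2.45
tool_pos: [364.5, 496.2, 404.7]
tcp_rot: [0.0, 1.0, 0.0, 0.0]
ft_force: [0.0, 0.1, -0.5]
gripper_width: 94.2
gripper_force: 0.0
```

>>> apply_moves(
  translation=[
    [-0.95, -0.57, 0],
    [-0.95, -0.57, 0],
    [-0.95, -0.57, 0],
    [-0.95, -0.57, 0],
    [-0.95, -0.57, 0],
    [-0.95, -0.57, 0],
    [-0.95, -0.57, 0],
    [-0.95, -0.57, 0],
    [-0.95, -0.57, 0],
    [-0.95, -0.57, 0],
    [0, 0, 0],
    [0, 0, 0],
  ],
  twist=[
    [0, 0, 0],
    [0, 0, 0],
    [0, 0, 0],
    [0, 0, 0],
    [0, 0, 0],
    [0, 0, 0],
    [0, 0, 0],
    [0, 0, 0],
    [0, 0, 0],
    [0, 0, 0],
    [0, 0, 0],
    [0, 0, 0],
  ],
  grip=[1, 1, 1, 1, 1, 1, 1, 1, 1, 1, 1, 1],
)

```text
time_s: 3.65
tool_pos: [553.8, 382.6, 404.5]
tcp_rot: [0.0, 1.0, -0.0, -0.0]
ft_force: [-1.2, -0.3, 0.5]
gripper_width: 94.2
gripper_force: 0.0
```

>>> apply_moves(
  translation=[
    [0, 0, 0.7],
    [0, 0, 0.7],
    [0, 0, 0.7],
    [0, 0, 0.7],
    [0, 0, 0],
    [0, 0, 0],
    [0, 0, 0],
    [0, 0, 0],
    [0, 0, 0],
    [0, 0, 0],
    [0, 0, 0],
    [0, 0, 0],
  ],
  twist=[
    [0, 0, 0],
    [0, 0, 0],
    [0, 0, 0],
    [0, 0, 0],
    [0, 0, 0],
    [0, 0, 0],
    [0, 0, 0],
    [0, 0, 0],
    [0, 0, 0],
    [0, 0, 0],
    [0, 0, 0],
    [0, 0, 0],
  ],
  grip=[1, 1, 1, 1, 0, 0, 0, 0, 0, 0, 0, 0],
  squeeze=12,
)

```text
time_s: 4.85
tool_pos: [553.8, 382.7, 348.7]
tcp_rot: [0.0, 1.0, -0.0, 0.0]
ft_force: [0.2, -0.3, -0.1]
gripper_width: 33.2
gripper_force: 0.0
```

```bash
python3 - <<'E'
import numpy as np
P=np.array([594.5,219]);c=np.array([553.8,382.6]);r=np.hypot(*(c-P));a0=np.degrees(np.arctan2(*(c-P)[::-1]));print(r,a0)
A=np.r_[np.linspace(a0,181,25)];q=P+170*np.c_[np.cos(np.radians(A)),np.sin(np.radians(A))]
d=np.diff(np.vstack([c,q[1:]]),axis=0);print([[round(-x/20,2),round(y/20,2),0] for x,y in d])
E
```

```text
168.5866246177318 103.9703010087522
[[np.float64(0.48), np.float64(-0.06), 0], [np.float64(0.45), np.float64(-0.15), 0], [np.float64(0.44), np.float64(-0.18), 0], [np.float64(0.43), np.float64(-0.2), 0], [np.float64(0.42), np.float64(-0.23), 0], [np.float64(0.41), np.float64(-0.25), 0], [np.float64(0.39), np.float64(-0.27), 0], [np.float64(0.37), np.float64(-0.29), 0], [np.float64(0.36), np.float64(-0.31), 0], [np.float64(0.34), np.float64(-0.33), 0], [np.float64(0.32), np.float64(-0.35), 0], [np.float64(0.3), np.float64(-0.37), 0], [np.float64(0.28), np.float64(-0.39), 0], [np.float64(0.26), np.float64(-0.4), 0], [np.float64(0.23), np.float64(-0.41), 0], [np.float64(0.21), np.float64(-0.43), 0], [np.float64(0.19), np.float64(-0.44), 0], [np.float64(0.16), np.float64(-0.45), 0], [np.float64(0.14), np.float64(-0.46), 0], [np.float64(0.11), np.float64(-0.46), 0], [np.float64(0.08), np.float64(-0.47), 0], [np.float64(0.06), np.float64(-0.47), 0], [np.float64(0.03), np.float64(-0.48), 0], [np.float64(0.01), np.float64(-0.48), 0]]
```

>>> apply_moves(
  translation=[
    [0, 0, 0],
    [0, 0, 0],
    [0, 0, 0],
    [0, 0, 0],
  ],
  twist=[
    [0, 0, 0],
    [0, 0, 0],
    [0, 0, 0],
    [0, 0, 0],
  ],
  grip=[0, 0, 0, 0],
)

```text
time_s: 5.25
tool_pos: [552.8, 384.7, 348.7]
tcp_rot: [-0.001, 1.0, 0.001, -0.0]
ft_force: [-1.2, 12.0, -2.7]
gripper_width: 17.8
gripper_force: 12.0
```

>>> apply_moves(
  translation=[
    [0.48, -0.06, 0],
    [0.45, -0.15, 0],
    [0.44, -0.18, 0],
    [0.43, -0.2, 0],
    [0.42, -0.23, 0],
    [0.41, -0.25, 0],
    [0.39, -0.27, 0],
    [0.37, -0.29, 0],
    [0.36, -0.31, 0],
    [0.34, -0.33, 0],
    [0.32, -0.35, 0],
    [0.3, -0.37, 0],
  ],
  twist=[
    [0, 0, 0],
    [0, 0, 0],
    [0, 0, 0],
    [0, 0, 0],
    [0, 0, 0],
    [0, 0, 0],
    [0, 0, 0],
    [0, 0, 0],
    [0, 0, 0],
    [0, 0, 0],
    [0, 0, 0],
    [0, 0, 0],
  ],
  grip=[0, 0, 0, 0, 0, 0, 0, 0, 0, 0, 0, 0],
)

```text
time_s: 6.45
tool_pos: [457.6, 324.6, 348.6]
tcp_rot: [-0.001, 1.0, 0.001, -0.001]
ft_force: [-8.7, 8.8, 0.5]
gripper_width: 17.7
gripper_force: 12.0
```

>>> apply_moves(
  translation=[
    [0.32, -0.37, 0],
    [0.3, -0.38, 0],
    [0.26, -0.4, 0],
    [0.23, -0.41, 0],
    [0.19, -0.43, 0],
    [0.16, -0.45, 0],
    [0.14, -0.46, 0],
    [0.11, -0.46, 0],
    [0.08, -0.4, 0],
    [0.06, -0.3, 0],
    [0, 0, 0],
  ],
  twist=[
    [0, 0, 0],
    [0, 0, 0],
    [0, 0, 0],
    [0, 0, 0],
    [0, 0, 0],
    [0, 0, 0],
    [0, 0, 0],
    [0, 0, 0],
    [0, 0, 0],
    [0, 0, 0],
    [0, 0, 0],
  ],
  grip=[0, 0, 0, 0, 0, 0, 0, 0, 0, 0, 0],
)

```text
time_s: 7.55
tool_pos: [422.7, 240.8, 348.8]
tcp_rot: [0.001, 1.0, -0.0, 0.0]
ft_force: [-0.5, -0.5, 0.7]
gripper_width: 17.2
gripper_force: 12.0
```

>>> apply_moves(
  translation=[
    [0, -0.3, 0],
    [0, -0.3, 0],
    [0, -0.2, 0],
    [0, 0, 0],
  ],
  twist=[
    [0, 0, 0],
    [0, 0, 0],
    [0, 0, 0],
    [0, 0, 0],
  ],
  grip=[0, 0, 0, 0],
)

```text
time_s: 7.95
tool_pos: [422.5, 225.1, 348.7]
tcp_rot: [0.0, 1.0, -0.0, -0.0]
ft_force: [-3.3, -0.9, 4.8]
gripper_width: 17.9
gripper_force: 12.0
```

>>> apply_moves(
  translation=[
    [0, -0.2, 0],
    [0, -0.2, 0],
    [0, 0, 0],
  ],
  twist=[
    [0, 0, 0],
    [0, 0, 0],
    [0, 0, 0],
  ],
  grip=[0, 0, 0],
)

```text
time_s: 8.25
tool_pos: [422.5, 218.2, 348.8]
tcp_rot: [-0.0, 1.0, 0.001, 0.0]
ft_force: [-2.5, 9.3, 0.8]
gripper_width: 17.4
gripper_force: 12.0
```

>>> apply_moves(
  translation=[
    [0, -0.15, 0],
    [0, -0.1, 0],
    [0, 0, 0],
  ],
  twist=[
    [0, 0, 0],
    [0, 0, 0],
    [0, 0, 0],
  ],
  grip=[0, 0, 0],
)

```text
time_s: 8.55
tool_pos: [422.3, 214.7, 348.8]
tcp_rot: [-0.001, 1.0, 0.002, 0.001]
ft_force: [-0.4, 24.5, -8.0]
gripper_width: 23.2
gripper_force: 12.0
```

>>> apply_moves(
  translation=[
    [0, 0, 0],
    [0, 0, 0],
    [0, 0, 0],
    [0, 0, -0.5],
    [0, 0, -1],
    [0, 0, -1],
    [0, 0, -1],
    [0, 0, -1],
    [0, 0, -1],
    [0, 0, -1],
  ],
  twist=[
    [0, 0, 0],
    [0, 0, 0],
    [0, 0, 0],
    [0, 0, 0],
    [0, 0, 0],
    [0, 0, 0],
    [0, 0, 0],
    [0, 0, 0],
    [0, 0, 0],
    [0, 0, 0],
  ],
  grip=[0.6, 0.6, 0.6, 0.6, 0.6, 0.6, 1, 1, 1, 1],
)

```text
time_s: 9.55
tool_pos: [422.4, 212.4, 480.3]
tcp_rot: [0.0, 1.0, 0.0, 0.0]
ft_force: [0.0, -0.8, 0.5]
gripper_width: 85.1
gripper_force: 0.0
```

```bash
python3 - <<'E'
from h import *
for n in("top","side"):
    p=viewer.camera(n);cv2.imwrite(f"pics/{n}1.png",cv2.resize(p["image"][100:320,150:470],None,fx=2,fy=2))
    for t in("headband_knot","headband_crown","headband","bar_pivot","bar_mid","bar_knob","turntable"):
        for d in viewer.spot_point(p,t)[:2]: print(t,np.round(d["at"],1),round(d["confidence"],2))
    if n=="top":
        c=np.array([world(p,u,v,0) for v in range(140,190) for u in range(335,405) if p["z_map"][v,u]>0])
        c=c[(np.hypot(c[:,0]-615,c[:,1]+128)<60)]
        q=c[(c[:,2]>155)];print(q.mean(0),q[:,2].max(),cv2.minAreaRect(q[:,:2].astype(np.float32)))
s=ctrl.get_state();print(s["tool_pos"],s["ft_force"])
E
```

```text
headband_knot [ 616.  -128.   148.2] 0.83
headband_knot [ 245.3 -367.5  122.1] 0.6
headband_crown [ 239.4 -370.5  101. ] 0.89
headband_crown [ 614.2 -130.   128. ] 0.59
headband [ 615.  -131.1   30.9] 0.93
headband [ 243.9 -368.9    0. ] 0.78
bar_pivot [591.4 225.2 135.1] 0.97
bar_pivot [ 440.2 -285.5    4.5] 0.5
bar_mid [508.6 220.7 132.7] 0.63
bar_knob [460.2 -54.    5.7] 0.39
bar_knob [507.7 220.9 130.7] 0.26
[ 614.75691709 -125.47742283  165.62528312] 174.01508454717242 ((615.4401245117188, -125.19400024414062), (81.52233123779297, 23.850566864013672), 48.20562744140625)
headband_knot [ 616.3 -129.6  152.6] 0.9
headband_knot [ 242.1 -370.3  126.5] 0.82
headband_crown [ 612.9 -126.8  127. ] 0.76
headband_crown [ 614.9 -128.9    6.5] 0.74
headband [ 240.7 -366.6    1.2] 0.82
headband [ 612.1 -127.8   26.5] 0.74
bar_pivot [596.5 219.9 134.6] 0.73
bar_mid [514.5 225.5 134.4] 0.8
bar_knob [427.9 221.5 165.5] 0.87
turntable [ 616.3 -128.2    8.2] 0.89
turntable [514.2 222.8 132.3] 0.43
[422.54591074 212.78077673 478.62116876] [ 0.36024312 -0.18077547  0.02283681]
```

View pics/side1.png

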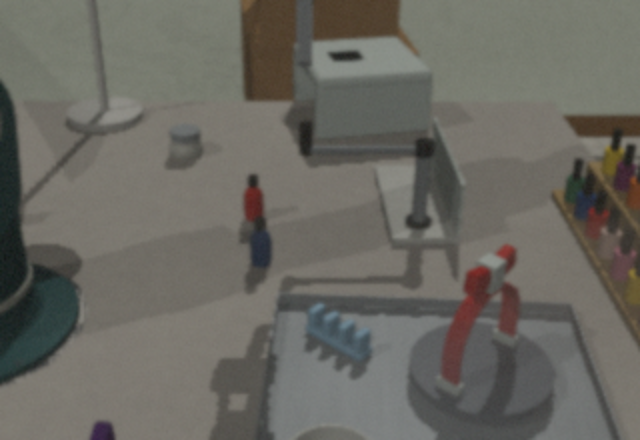

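Bar is fully out (knob at (305,138) in the crop, bar square to the screen, y≈220). Now over the headband.

>>> apply_moves(
  translation=[
    [-0.54, -0.945, 0],
    [-0.54, -0.945, 0],
    [-0.54, -0.945, 0],
    [-0.54, -0.945, 0],
    [-0.54, -0.945, 0],
    [-0.54, -0.945, 0],
    [-0.54, -0.945, 0],
    [-0.54, -0.945, 0],
    [-0.54, -0.945, 0],
    [-0.54, -0.945, 0],
    [-0.54, -0.945, 0],
    [-0.54, -0.945, 0],
  ],
  twist=[
    [0, 0, 0],
    [0, 0, 0],
    [0, 0, 0],
    [0, 0, 0],
    [0, 0, 0],
    [0, 0, 0],
    [0, 0, 0],
    [0, 0, 0],
    [0, 0, 0],
    [0, 0, 0],
    [0, 0, 0],
    [0, 0, 0],
  ],
  grip=[1, 1, 1, 1, 1, 1, 1, 1, 1, 1, 1, 1],
)

```text
time_s: 11.55
tool_pos: [552.5, -14.8, 478.6]
tcp_rot: [0.0, 1.0, -0.0, -0.0]
ft_force: [-0.1, 0.6, -0.2]
gripper_width: 94.3
gripper_force: 0.0
```

>>> apply_moves(
  translation=[
    [-0.54, -0.945, 0],
    [-0.54, -0.945, 0],
    [-0.54, -0.945, 0],
    [-0.54, -0.945, 0],
    [-0.54, -0.945, 0],
    [-0.54, -0.945, 0],
    [0, 0, 0],
    [0, 0, 0],
    [0, 0, 0],
    [0, 0, 0],
    [0, 0, 0],
    [0, 0, 0],
  ],
  twist=[
    [0, 0, 0],
    [0, 0, 0],
    [0, 0, 0],
    [0, 0, 0],
    [0, 0, 0],
    [0, 0, 0],
    [0, 0, 1],
    [0, 0, 1],
    [0, 0, 1],
    [0, 0, 1],
    [0, 0, 1],
    [0, 0, 1],
  ],
  grip=[1, 1, 1, 1, 1, 1, 1, 1, 1, 1, 1, 1],
)

```text
time_s: 12.75
tool_pos: [616.9, -127.4, 478.5]
tcp_rot: [0.261, 0.965, -0.0, -0.0]
ft_force: [0.0, -0.3, 0.9]
gripper_width: 94.0
gripper_force: 0.0
```

>>> apply_moves(
  translation=[
    [0, 0, 0],
    [0, 0, 0],
    [0, 0, 0],
    [0, 0, 0],
    [0, 0, 0],
    [0, 0, 0],
    [0, 0, 0],
    [0, 0, 0],
    [0, 0, 0],
    [0, 0, 0],
    [0, 0, 0],
    [0, 0, 0],
  ],
  twist=[
    [0, 0, 1],
    [0, 0, 1],
    [0, 0, 1],
    [0, 0, 1],
    [0, 0, 1],
    [0, 0, 1],
    [0, 0, 1],
    [0, 0, 1],
    [0, 0, 1],
    [0, 0, 1],
    [0, 0, 1],
    [0, 0, 1],
  ],
  grip=[1, 1, 1, 1, 1, 1, 1, 1, 1, 1, 1, 1],
)

```text
time_s: 13.95
tool_pos: [616.9, -127.4, 478.6]
tcp_rot: [0.708, 0.706, -0.0, -0.0]
ft_force: [0.2, -0.7, 0.3]
gripper_width: 94.1
gripper_force: 0.0
```

>>> apply_moves(
  translation=[
    [0, 0, 0],
    [0, 0, 0],
    [0, 0, 0],
    [0, 0, 0],
    [0, 0, 0],
    [0, 0, 0],
    [0, 0, 0],
    [0, 0, 0],
    [0, 0, 0],
    [0, 0, 0],
    [0, 0, 0],
  ],
  twist=[
    [0, 0, 1],
    [0, 0, 1],
    [0, 0, 1],
    [0, 0, 1],
    [0, 0, 1],
    [0, 0, 1],
    [0, 0, 1],
    [0, 0, 1],
    [0, 0, 0.7],
    [0, 0, 0],
    [0, 0, 0],
  ],
  grip=[1, 1, 1, 1, 1, 1, 1, 1, 1, 1, 1],
)

```text
time_s: 15.05
tool_pos: [616.9, -127.3, 478.6]
tcp_rot: [0.918, 0.396, -0.0, 0.0]
ft_force: [0.3, -0.4, 0.4]
gripper_width: 94.2
gripper_force: 0.0
```

>>> apply_moves(
  translation=[
    [0, 0, 0.9],
    [0, 0, 0.9],
    [0, 0, 0.9],
    [0, 0, 0.9],
    [0, 0, 0.9],
    [0, 0, 0.9],
    [0, 0, 0.9],
    [0, 0, 0.9],
    [0, 0, 0],
    [0, 0, 0],
    [0, 0, 0],
    [0, 0, 0],
  ],
  twist=[
    [0, 0, 0],
    [0, 0, 0],
    [0, 0, 0],
    [0, 0, 0],
    [0, 0, 0],
    [0, 0, 0],
    [0, 0, 0],
    [0, 0, 0],
    [0, 0, 0],
    [0, 0, 0],
    [0, 0, 0],
    [0, 0, 0],
  ],
  grip=[1, 1, 1, 1, 1, 1, 1, 1, 0.45, 0.45, 0.45, 0.45],
  squeeze=20,
)

```text
time_s: 16.25
tool_pos: [617.1, -127.6, 335.6]
tcp_rot: [0.919, 0.395, 0.001, 0.0]
ft_force: [-1.2, 0.3, -0.8]
gripper_width: 65.4
gripper_force: 0.0
```

>>> apply_moves(
  translation=[
    [0, 0, 0],
    [0, 0, 0],
    [0, 0, 0],
    [0, 0, 0],
    [0, 0, 0],
    [0, 0, 0],
    [0, 0, 0],
    [0, 0, 0],
    [0, 0, 0],
    [0, 0, 0],
  ],
  twist=[
    [0, 0, 0],
    [0, 0, 0],
    [0, 0, 0],
    [0, 0, 0],
    [0, 0, 0],
    [0, 0, 0],
    [0, 0, 0],
    [0, 0, 0],
    [0, 0, 0],
    [0, 0, 0],
  ],
  grip=[0.38, 0.33, 0.29, 0.26, 0.2, 0, 0, 0, 0, 0],
)

```text
time_s: 17.25
tool_pos: [616.9, -127.5, 334.7]
tcp_rot: [0.919, 0.395, -0.0, 0.0]
ft_force: [0.2, 0.5, 0.8]
gripper_width: 24.1
gripper_force: 20.0
```

>>> apply_moves(
  translation=[
    [0, 0, -0.3],
    [0, 0, -0.5],
    [0, 0, -0.8],
    [0, 0, -0.9],
    [0, 0, -0.9],
    [0, 0, -0.9],
    [0, 0, -0.9],
    [0, 0, -0.9],
    [0, 0, -0.9],
    [0, 0, -0.9],
    [0, 0, -0.6],
    [0, 0, -0.4],
  ],
  twist=[
    [0, 0, 0],
    [0, 0, 0],
    [0, 0, 0],
    [0, 0, 0],
    [0, 0, 0],
    [0, 0, 0],
    [0, 0, 0],
    [0, 0, 0],
    [0, 0, 0],
    [0, 0, 0],
    [0, 0, 0],
    [0, 0, 0],
  ],
  grip=[0, 0, 0, 0, 0, 0, 0, 0, 0, 0, 0, 0],
)

```text
time_s: 18.45
tool_pos: [616.7, -127.7, 514.4]
tcp_rot: [0.919, 0.395, 0.001, 0.0]
ft_force: [-1.0, 0.7, -1.1]
gripper_width: 24.0
gripper_force: 20.0
```

>>> apply_moves(
  translation=[
    [0, 0, 0],
    [0, 0, 0],
    [0, 0, 0],
    [0, 0, 0],
    [0, 0, 0],
    [0, 0, 0],
    [0, 0, 0],
    [0, 0, 0],
    [0, 0, 0],
    [0, 0, 0],
    [0, 0, 0],
  ],
  twist=[
    [0, 0, -0.5],
    [0, 0, -0.9],
    [0, 0, -0.9],
    [0, 0, -0.9],
    [0, 0, -0.9],
    [0, 0, -0.9],
    [0, 0, -0.9],
    [0, 0, -0.9],
    [0, 0, -0.9],
    [0, 0, -0.6],
    [0, 0, -0.4],
  ],
  grip=[0, 0, 0, 0, 0, 0, 0, 0, 0, 0, 0],
)

```text
time_s: 19.55
tool_pos: [616.8, -127.5, 512.7]
tcp_rot: [0.706, 0.708, -0.0, -0.0]
ft_force: [0.1, 0.6, -1.5]
gripper_width: 23.9
gripper_force: 20.0
```

```bash
python3 - <<'E'
from h import *
p=viewer.camera("side");cv2.imwrite("pics/side2.png",cv2.resize(p["image"][120:360,250:490],None,fx=2,fy=2))
for t in("headband_knot","headband_crown","headband"):
    for d in viewer.spot_point(p,t)[:2]: print(t,np.round(d["at"],1),round(d["confidence"],2))
s=ctrl.get_state();print(s["tool_pos"],s["tcp_rot"],s["ft_force"],s["gripper_width"],s["joint_pos"])
E
```

```text
headband_knot [ 616.5 -130.   328.2] 0.88
headband_knot [ 243.8 -369.6  125.2] 0.82
headband_crown [ 246.8 -368.2  103.9] 0.72
headband_crown [ 612.1 -128.   306.9] 0.58
headband [ 241.6 -365.6   -0. ] 0.63
headband [ 611.9 -127.   201.5] 0.6
[ 616.79764067 -127.5565976   512.72179973] [ 7.07666546e-01  7.06546565e-01 -8.73610133e-05 -5.15670563e-05] [ 0.13108521 -0.26072927 -0.54716021] 23.902162759572626 [-0.32627138  0.40943633  0.67223162  1.47887002 -0.25719718  1.34303739
  0.36215697]
```

View pics/side2.png

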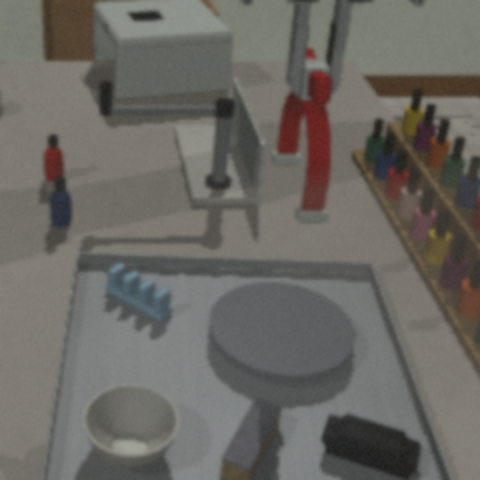

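>>> apply_moves(
  translation=[
    [0.4, -0.12, 0],
    [0.8, -0.25, 0],
    [0.9, -0.28, 0],
    [0.9, -0.28, 0],
    [0.9, -0.28, 0],
    [0.9, -0.28, 0],
    [0.9, -0.28, 0],
    [0.9, -0.28, 0],
    [0.9, -0.28, 0],
    [0.9, -0.28, 0],
    [0.9, -0.28, 0],
    [0.9, -0.28, 0],
  ],
  twist=[
    [0, 0, 0],
    [0, 0, 0],
    [0, 0, 0],
    [0, 0, 0],
    [0, 0, 0],
    [0, 0, 0],
    [0, 0, 0],
    [0, 0, 0],
    [0, 0, 0],
    [0, 0, 0],
    [0, 0, 0],
    [0, 0, 0],
  ],
  grip=[0, 0, 0, 0, 0, 0, 0, 0, 0, 0, 0, 0],
)

```text
time_s: 20.95
tool_pos: [552.9, 77.8, 512.7]
tcp_rot: [0.707, 0.707, -0.0, -0.0]
ft_force: [0.3, -0.3, -0.9]
gripper_width: 23.9
gripper_force: 20.0
```

>>> apply_moves(
  translation=[
    [0.9, -0.28, 0],
    [0.9, -0.28, 0],
    [0.9, -0.28, 0],
    [0.9, -0.28, 0],
    [0.9, -0.28, 0],
    [0.9, -0.28, 0],
    [0.8, -0.25, 0],
    [0.6, -0.19, 0],
    [0.4, -0.1, 0],
    [0, 0, 0],
    [0, 0, 0],
    [0, 0, 0],
  ],
  twist=[
    [0, 0, 0],
    [0, 0, 0],
    [0, 0, 0],
    [0, 0, 0],
    [0, 0, 0],
    [0, 0, 0],
    [0, 0, 0],
    [0, 0, 0],
    [0, 0, 0],
    [0, 0, 0],
    [0, 0, 0],
    [0, 0, 0],
  ],
  grip=[0, 0, 0, 0, 0, 0, 0, 0, 0, 0, 0, 0],
)

```text
time_s: 22.15
tool_pos: [509.4, 219.8, 512.7]
tcp_rot: [0.708, 0.707, -0.0, 0.0]
ft_force: [0.4, -0.3, -1.3]
gripper_width: 24.0
gripper_force: 20.0
```

```bash
python3 - <<'E'
from h import *
for n in("side","top"):
  p=viewer.camera(n);cv2.imwrite(f"pics/{n}3.png",cv2.resize(p["image"][40:240,250:490],None,fx=2,fy=2))
  for t in("headband_knot","headband_crown","headband","bar_mid","bar_knob","bar_pivot"):
    for d in viewer.spot_point(p,t)[:2]: print(t,np.round(d["at"],1),round(d["confidence"],2))
s=ctrl.get_state();print(s["tool_pos"],s["ft_force"],s["gripper_width"])
E
```

```text
headband_knot [508.7 216.5 329. ] 0.96
headband_knot [ 244.9 -370.   125.6] 0.9
headband_crown [ 244.3 -363.9  104.2] 0.79
headband_crown [508.3 219.8 307. ] 0.77
headband [ 240.8 -368.8    2.1] 0.74
headband [507.4 217.6 204.9] 0.57
bar_mid [516.1 221.7 133.8] 0.77
bar_knob [505.5 219.1 329.4] 0.71
bar_knob [427.8 221.5 161.2] 0.69
bar_pivot [593.1 219.1 134. ] 0.89
headband_knot [ 244.4 -366.8  121.5] 0.98
headband_knot [506.7 220.7 328.6] 0.77
headband_crown [ 242.1 -369.5   98.3] 0.94
headband_crown [508.8 218.8 305.3] 0.72
headband [ 241.4 -370.4    0.6] 0.95
bar_mid [511.1 221.4 134.9] 0.84
bar_mid [428.9 215.2 168.2] 0.51
bar_knob [427.1 217.9 167.7] 0.86
[509.16170833 220.54120971 512.66670984] [-0.84203364 -0.58580655 -0.85900799] 23.934770874593397
```

View pics/side3.png

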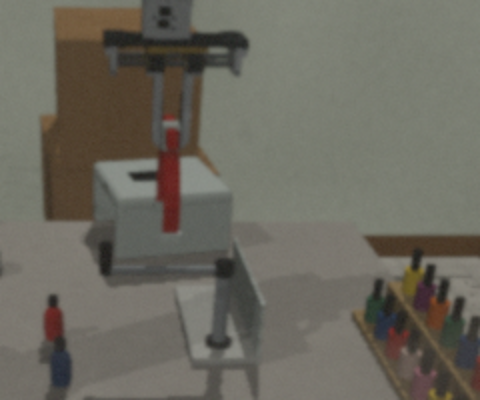

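Headband is held level over the bar, edge-on at (170,180) in the crop, with the bar running from (105,265) to (225,267). Lowering.

>>> apply_moves(
  translation=[
    [0, 0.07, 0.4],
    [0, 0, 0.8],
    [0, 0, 0.8],
    [0, 0, 0.8],
    [0, 0, 0.8],
    [0, 0, 0.8],
    [0, 0, 0.8],
    [0, 0, 0.8],
    [0, 0, 0.8],
    [0, 0, 0.6],
    [0, 0, 0.3],
    [0, 0, 0],
  ],
  twist=[
    [0, 0, 0],
    [0, 0, 0],
    [0, 0, 0],
    [0, 0, 0],
    [0, 0, 0],
    [0, 0, 0],
    [0, 0, 0],
    [0, 0, 0],
    [0, 0, 0],
    [0, 0, 0],
    [0, 0, 0],
    [0, 0, 0],
  ],
  grip=[0, 0, 0, 0, 0, 0, 0, 0, 0, 0, 0, 0],
)

```text
time_s: 24.05
tool_pos: [510.5, 220.5, 358.0]
tcp_rot: [0.707, 0.707, -0.001, -0.0]
ft_force: [0.1, 0.2, -0.7]
gripper_width: 24.0
gripper_force: 20.0
```

>>> apply_moves(
  translation=[
    [0, 0, 0.1],
    [0, 0, 0.1],
    [0, 0, 0],
  ],
  twist=[
    [0, 0, 0],
    [0, 0, 0],
    [0, 0, 0],
  ],
  grip=[0, 0, 0],
)

```text
time_s: 24.35
tool_pos: [510.6, 220.6, 354.8]
tcp_rot: [0.707, 0.707, 0.0, 0.0]
ft_force: [0.1, 0.5, -1.5]
gripper_width: 24.1
gripper_force: 20.0
```

>>> apply_moves(
  translation=[
    [0, 0, 0.1],
    [0, 0, 0.1],
    [0, 0, 0],
  ],
  twist=[
    [0, 0, 0],
    [0, 0, 0],
    [0, 0, 0],
  ],
  grip=[0, 0, 0],
)

```text
time_s: 24.65
tool_pos: [510.5, 220.5, 350.4]
tcp_rot: [0.707, 0.707, -0.0, -0.0]
ft_force: [0.5, 0.1, -0.3]
gripper_width: 23.6
gripper_force: 20.0
```

>>> apply_moves(
  translation=[
    [0, 0, 0.1],
    [0, 0, 0],
  ],
  twist=[
    [0, 0, 0],
    [0, 0, 0],
  ],
  grip=[0, 0],
)

```text
time_s: 24.85
tool_pos: [510.5, 220.5, 348.5]
tcp_rot: [0.707, 0.707, -0.0, 0.0]
ft_force: [0.3, -0.1, -0.1]
gripper_width: 24.0
gripper_force: 20.0
```

>>> apply_moves(
  translation=[
    [0, 0, 0.1],
    [0, 0, 0],
  ],
  twist=[
    [0, 0, 0],
    [0, 0, 0],
  ],
  grip=[0, 0],
)

```text
time_s: 25.05
tool_pos: [510.6, 220.5, 346.6]
tcp_rot: [0.707, 0.707, 0.0, 0.0]
ft_force: [-0.9, -0.2, -0.4]
gripper_width: 23.9
gripper_force: 20.0
```

>>> apply_moves(
  translation=[
    [0, 0, 0.05],
    [0, 0, 0],
  ],
  twist=[
    [0, 0, 0],
    [0, 0, 0],
  ],
  grip=[0, 0],
)

```text
time_s: 25.25
tool_pos: [510.6, 220.5, 346.3]
tcp_rot: [0.707, 0.707, 0.0, -0.0]
ft_force: [-4.5, -0.5, 9.9]
gripper_width: 23.9
gripper_force: 20.0
```

Contact at the expected height (crown ≈ 141). Letting go and backing off.

>>> apply_moves(
  translation=[
    [0, 0, -0.03],
    [0, 0, 0],
    [0, 0, 0],
    [0, 0, 0],
    [0, 0, 0],
    [0, 0, 0],
    [0, 0, 0],
    [0, 0, 0],
  ],
  twist=[
    [0, 0, 0],
    [0, 0, 0],
    [0, 0, 0],
    [0, 0, 0],
    [0, 0, 0],
    [0, 0, 0],
    [0, 0, 0],
    [0, 0, 0],
  ],
  grip=[0, 0.28, 0.31, 0.36, 0.42, 0.5, 0.6, 0.6],
)

```text
time_s: 26.05
tool_pos: [510.5, 220.6, 346.2]
tcp_rot: [0.707, 0.707, -0.0, 0.0]
ft_force: [-0.0, 0.8, -0.1]
gripper_width: 56.0
gripper_force: 0.0
```

>>> apply_moves(
  translation=[
    [0, 0, -0.3],
    [0, 0, -0.6],
    [0, 0, -0.9],
    [0, 0, -0.9],
    [0, 0, -0.9],
    [0, 0, -0.9],
    [0, 0, -0.9],
    [0, 0, -0.9],
    [0, 0, -0.5],
    [0, 0, 0],
  ],
  twist=[
    [0, 0, 0],
    [0, 0, 0],
    [0, 0, 0],
    [0, 0, 0],
    [0, 0, 0],
    [0, 0, 0],
    [0, 0, 0],
    [0, 0, 0],
    [0, 0, 0],
    [0, 0, 0],
  ],
  grip=[0.6, 0.6, 0.6, 0.6, 0.6, 0.6, 0.6, 0.6, 0.6, 0.6],
)

```text
time_s: 27.05
tool_pos: [510.7, 220.4, 483.9]
tcp_rot: [0.707, 0.707, 0.001, 0.0]
ft_force: [-0.5, 0.3, 0.1]
gripper_width: 56.1
gripper_force: 0.0
```

```bash
python3 - <<'E'
from h import *
ims=[]
for n in("side","top"):
  p=viewer.camera(n);a,b,c,d=(130,230,270,430) if n=="side" else (100,200,150,310);ims.append(cv2.resize(p["image"][a:b,c:d],None,fx=3,fy=3))
  for t in("headband_knot","headband_crown","headband","bar_mid","bar_knob","bar_pivot"):
    for d in viewer.spot_point(p,t)[:2]: print(t,np.round(d["at"],1),round(d["confidence"],2))
cv2.imwrite("pics/end.png",np.vstack(ims))
s=ctrl.get_state();print(s["time_s"],s["tool_pos"],s["ft_force"])
E
```

```text
headband_knot [510.7 219.8 162.6] 0.76
headband_knot [ 248.1 -371.7  124.3] 0.69
headband_crown [509.3 218.4 140.6] 0.81
headband_crown [ 243.1 -371.8  101.2] 0.69
headband [ 237.9 -367.1    3.6] 0.79
headband [506.5 218.3  37.8] 0.68
bar_mid [515.2 221.4 131.3] 0.92
bar_knob [345.3 264.7   1.2] 0.52
bar_pivot [594.6 218.4 134.5] 0.59
bar_pivot [508.3 220.6 162.3] 0.36
headband_knot [ 243.2 -371.   118.5] 0.82
headband_knot [510.9 216.4 161.5] 0.63
headband_crown [ 241.9 -368.7  101.2] 0.91
headband_crown [509.6 218.6 138.8] 0.8
headband [508.8 217.2  40.6] 0.76
headband [ 243.  -369.     2.2] 0.66
bar_mid [508.9 220.1 135.3] 0.54
bar_knob [427.3 218.9 166.6] 0.57
bar_knob [ 560.7 -172.9    1.6] 0.48
bar_pivot [589.9 226.  137.9] 0.84
27.75 [510.56048042 220.56068275 482.21843787] [-0.11270358  0.25059011 -0.0650306 ]
```

View pics/end.png

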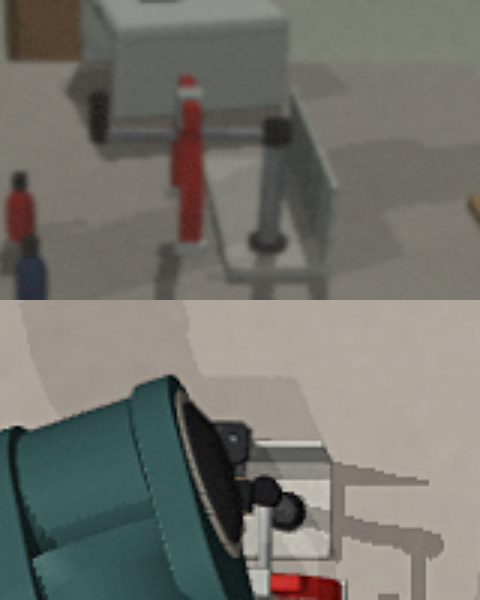

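Upper half: the headband sits astride the middle of the bar at (188,135), upright, with the knob at (98,118). Lower half: the bar is square to the stand. The crown measures z≈140 at (509.5,218.5), matching the bar middle.

```bash
python3 -c "
from plant import workorder
print(workorder.close_job())"
```

```text
the job is handed in; nothing more can be done
None
```

The bar is swung out to its stop, the red headband hangs level astride its middle with the crown resting on it, and the job was handed in at about 28 s with the gripper clear; no verdict came back.

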